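# Set out the ink stations for marbling

## Task

Set out the ink stations for marbling: slide each shallow metal dish along the bench (do not pick it up) until it lies wholly inside a printed ring of the grey board, one dish to a ring, and stand one mixing cup upright in every dish, each time lifting only the top cup from the nested stack without pulling the next one up with it. Leave the cups that are not needed nested where the stack stands, and leave the bottles and the tape alone.

Things in the scene. Friction and masses are not known exactly. Their poses are not given: they have to be found in the camera images.
- cup_1: white plastic stacking cup, 54 mm high, 60 g: a straight collar 56 outside, 50 inside, from 26 to 54 above the foot, over a solid tapered foot 45 to 37 across; its inner floor is 28.5 up. Nested loosely, its foot stands on the floor of the cup below, so rims are 28.5 apart and only collars show. Origin: centre of its underside, z up. The top cup of the stack at the start.
- cup_2: white plastic stacking cup, 54 mm high, 60 g: a straight collar 56 outside, 50 inside, from 26 to 54 above the foot, over a solid tapered foot 45 to 37 across; its inner floor is 28.5 up. Nested loosely, its foot stands on the floor of the cup below, so rims are 28.5 apart and only collars show. Origin: centre of its underside, z up. Second from the top at the start.
- cup_3: white plastic stacking cup, 54 mm high, 60 g: a straight collar 56 outside, 50 inside, from 26 to 54 above the foot, over a solid tapered foot 45 to 37 across; its inner floor is 28.5 up. Nested loosely, its foot stands on the floor of the cup below, so rims are 28.5 apart and only collars show. Origin: centre of its underside, z up. Third from the top.
- cup_4: white plastic stacking cup, 54 mm high, 60 g: a straight collar 56 outside, 50 inside, from 26 to 54 above the foot, over a solid tapered foot 45 to 37 across; its inner floor is 28.5 up. Nested loosely, its foot stands on the floor of the cup below, so rims are 28.5 apart and only collars show. Origin: centre of its underside, z up. Fourth from the top.
- cup_5: white plastic stacking cup, 54 mm high, 60 g: a straight collar 56 outside, 50 inside, from 26 to 54 above the foot, over a solid tapered foot 45 to 37 across; its inner floor is 28.5 up. Nested loosely, its foot stands on the floor of the cup below, so rims are 28.5 apart and only collars show. Origin: centre of its underside, z up. The lowest cup of the stack, standing on the bench; it stays.
- dish_1: shallow round aluminium dish, 80 outside diameter, 72 inside, 16 high, floor 4 thick, 150 g; stands on the bench. A cup's foot stands inside it with about 15 of play all round. Origin at centre of underside, z up. One of up to four identical dishes; three or four are present.
- dish_2: shallow round aluminium dish, 80 outside diameter, 72 inside, 16 high, floor 4 thick, 150 g; stands on the bench. A cup's foot stands inside it with about 15 of play all round. Origin at centre of underside, z up. One of up to four identical dishes; three or four are present.
- dish_3: shallow round aluminium dish, 80 outside diameter, 72 inside, 16 high, floor 4 thick, 150 g; stands on the bench. A cup's foot stands inside it with about 15 of play all round. Origin at centre of underside, z up. One of up to four identical dishes; three or four are present.
- dish_4: shallow round aluminium dish, 80 outside diameter, 72 inside, 16 high, floor 4 thick, 150 g; stands on the bench. A cup's foot stands inside it with about 15 of play all round. Origin at centre of underside, z up. One of up to four identical dishes; three or four are present.
- mark_1 (a point): centre of a printed white ring (111 inside diameter) on the flat grey board, at bench height. The board is 130 x 500 with four rings in a row 125 apart, is flush with the bench (no edge to climb; things slide onto it freely) and fixed; z up, y along the row.
- mark_2 (a point): centre of a printed white ring (111 inside diameter) on the flat grey board, at bench height. The board is 130 x 500 with four rings in a row 125 apart, is flush with the bench (no edge to climb; things slide onto it freely) and fixed; z up, y along the row.
- mark_3 (a point): centre of a printed white ring (111 inside diameter) on the flat grey board, at bench height. The board is 130 x 500 with four rings in a row 125 apart, is flush with the bench (no edge to climb; things slide onto it freely) and fixed; z up, y along the row.
- mark_4 (a point): centre of a printed white ring (111 inside diameter) on the flat grey board, at bench height. The board is 130 x 500 with four rings in a row 125 apart, is flush with the bench (no edge to climb; things slide onto it freely) and fixed; z up, y along the row.
- dropper: amber dropper bottle, 33 across and 92 high, origin under its centre; bystander, leave alone
- rinse: lilac bottle, 62 across and 116 high, origin under its centre; bystander, leave alone
- tape: roll of masking tape lying flat, 100 across, 25 high, origin under its centre; bystander, leave alone
There are look-alikes about, which are no part of the job. What is shaped like the cup_1 but brown or green is not meant.

How it is judged:
By the outcome, as a careful person would: the job done as asked, in the order asked, and still so for the second after the job is handed in, with the robot touching nothing.
Of dish_1, dish_2, dish_3, dish_4 only 3 to 4 are there at a start; the rules pass over those that are not, and their reading is None.
At some moment in a run one of dish_1, dish_2, dish_3, dish_4 may be knocked a few centimetres aside while the robot is not near it.
It also fails if it takes over 210 s, if anything falls off the work surface, if the arm or the gripper's body presses on something with over 40 N, if the wrist force passes 120 N, or if a joint passes its speed limit or range.

## Robot

A 6-joint arm with a two-finger parallel gripper is mounted at the origin on a cart in front of the work surface, level with it; the furniture and walls round the work are solid. World frame = base frame: x ahead of the robot, y to its left, z up, the work surface at z = 0. Lengths are in m, angles in degrees, forces in N, time in s.
With the tool pointing down it reaches from about 0.425 to 0.925 m from the base axis. Payload 12.5 kg.
Tool frame: the origin (TCP) lies midway between the tips of the shut fingers; the grasp point (between the pads) lies bot.grip_point_offset behind it (bot.grip_point_offset is the distance from the TCP to the grasp point, in m); z points along the fingers, y is the direction in which the jaws open and shut (so a half turn about z gives the same grasp; the last joint's range is limited). The gripper opens to 85 mm and grips with 20 to 120 N. Pads are 22 mm wide; open, the fingers measure 114 mm over their backs; the gripper's body (76 mm by 85 mm) begins 54 mm behind the grasp point. The pads swing forward as they close: fully open they stand 13 mm farther back than shut.
Start: joints at [-73.831, 28.126, 89.318, -0, 62.55, -6.05], TCP at [0.236, -0.579, 0.231] pointing down, gripper open.
Joint ranges: [-177.58, 177.58], [-47.91, 125.51], [2.72, 160], [-65.01, 245.01], [3.68, 167.84], [-153.87, 153.87]. Speed limits (degrees/s): [127.2, 127.2, 159.86, 180, 180, 180].

## Interface

Orientations are given as a 3x3 rotation matrix whose columns are the frame's x, y, z axes.
In Python, from rig import bot, sensors, camera, camera_info, sign_off gives the robot as it stands. Calls block until the motion is done:
- bot.movep(position, orientation): joint-space move of the TCP to a pose.
- bot.servo_line(position, ori=None, speed=0.15, force_limit=None): straight line of the TCP; ori=None keeps the orientation; speed is the mean speed in m/s. With force_limit (N) it stops when the force on the tool has changed by that much, and returns True; else False.
- bot.movej(angles): joint-space move.
- bot.move_gripper(opening): finger opening in m; the grip force is fixed at half the most; returns when the fingers have stopped.
- bot.hold(seconds).
- bot.solve_ik(position, orientation): joint angles nearest the present ones, or None.
- sensors.get_obs(): the state.
- camera(name): name is "side" or "top"; returns the picture (480x640x3 uint8, red, green, blue); there is no depth.
- camera_info(name): a dict with "K" (3x3 intrinsics, pixels), "D" ([k1, k2, p1, p2, k3] as OpenCV has them; the pictures are not rectified), "T" (4x4, takes a point from camera to world coordinates). Camera axes: x right, y down, z forward; pixel columns grow to the right and rows downward; lengths in m; the calibration is good to about 2 mm. A picture is of the moment at which its call begins. camera_info takes no time and is no camera call.
A pose or a line that the arm cannot do raises bot.IKError and nothing moves.
- sign_off(): hands the job in, once; it reports no verdict.
The state is a dict: "time_s": time; "qpos": joint angles; "dq": joint speeds; "effort": joint torques, N m; "tool_pos": TCP position; "tool_rot": TCP orientation; "contact_force": force on the tool from outside, world axes, zero at the start; "wrist_torque": the same for the moment, N m; "finger_gap": finger opening in m.
Only numpy, scipy, OpenCV 4.12 (cv2) and the standard library are available. Lean on these libraries where they do the work, as an engineer would, in place of code of your own. Each camera call takes 0.05 s, during which the arm holds its last target.

## Working session

There is one attempt and no reset: what is moved stays moved. The work goes in short steps, each a Python script; the robot and the scene stay as the last script left them, time stands still between calls to the robot, and variables do not carry over. Pictures are saved under pics/ and viewed, and the job is handed in when it is done.

```bash
ls; mkdir -p pics; python3 - <<'E'
from rig import bot, sensors, camera, camera_info
import cv2
o=sensors.get_obs(); print(o['time_s'],o['tool_pos'],o['finger_gap'],bot.grip_point_offset); print(o['tool_rot'])
for n in('top','side'):
    cv2.imwrite(f'pics/{n}0.png',camera(n)[:,:,::-1]); i=camera_info(n); print(n,i['K'],i['D'],i['T'])
E
```

```text
pics
0.0 [ 0.23629358 -0.57834029  0.23066436] 0.08532705348862567 0.0187
[[ 9.25751260e-01  3.78132899e-01 -3.38626230e-04]
 [ 3.78133028e-01 -9.25750520e-01  1.17795550e-03]
 [ 1.31940320e-04 -1.21853955e-03 -9.99999249e-01]]
top [[614.90863607   0.         326.56007024]
 [  0.         614.90863607 247.60950787]
 [  0.           0.           1.        ]] [-0.18872414  0.          0.          0.          0.        ] [[-0.0221461  -0.99295792  0.11637925  0.30612987]
 [-0.99954875  0.02435396  0.01758349 -0.00812385]
 [-0.02029396 -0.11593733 -0.99304919  1.46473539]
 [ 0.          0.          0.          1.        ]]
side [[441.80353173   0.         316.57516749]
 [  0.         441.80353173 235.6623625 ]
 [  0.           0.           1.        ]] [-0.04661238  0.          0.          0.          0.        ] [[-0.90176668 -0.171595    0.3967014   0.02360052]
 [-0.43195377  0.32538467 -0.84115442  0.89294972]
 [ 0.01525734 -0.9298817  -0.36754217  0.49901292]
 [ 0.          0.          0.          1.        ]]
```

View pics/top0.png

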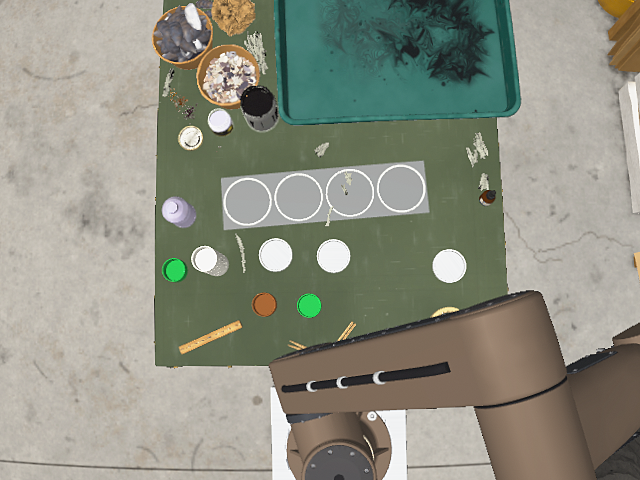

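View pics/side0.png

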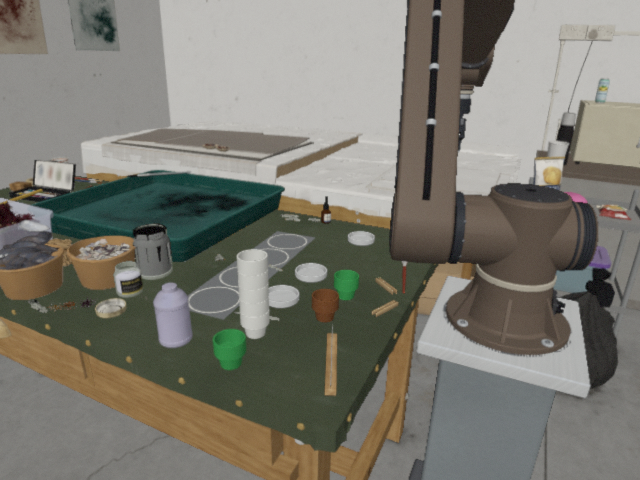

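The top view shows four rings at (247,202), (299,197), (350,192) and (401,188). Dishes are at (276,255), (333,256) and (450,266). The stack rim is near (204,259), the lilac bottle at (178,211), the dropper at (487,197), and the tape is partly hidden at (445,312). The side view confirms a single stack of white cups. A fourth dish could be hidden under the arm, so I'll build the helpers and measure.

```bash
cat > h.py <<'E'
from rig import bot, sensors, camera, camera_info, sign_off
import cv2, numpy as np
def ray(n,uv):
    i=camera_info(n); p=cv2.undistortPoints(np.array([[uv]],float),np.array(i['K']),np.array(i['D']))[0,0]
    T=np.array(i['T']); return T[:3,3], T[:3,:3]@np.array([p[0],p[1],1.])
def pt(n,uv,z):
    o,d=ray(n,uv); return o+d*(z-o[2])/d[2]
def fit(n,cnt,z):
    P=np.array([pt(n,c,z)[:2] for c in cnt.reshape(-1,2)]); 
    c,r=cv2.minEnclosingCircle(P.astype(np.float32)); return P,c,r
def cfit(P):
    A=np.c_[2*P,np.ones(len(P))]; s=np.linalg.lstsq(A,(P**2).sum(1),rcond=None)[0]
    return s[:2],np.sqrt(s[2]+s[0]**2+s[1]**2)
def circ(P):  # algebraic least-squares circle w/ trimming
    m=np.ones(len(P),bool)
    for _ in range(5):
        c,r=cfit(P[m]); e=abs(np.linalg.norm(P-c,axis=1)-r); m=e<max(.002,2*np.median(e))
    return c,r
def blobs(img,z,roi=None,amin=200,lo=(0,0,150),hi=(180,60,255),n='top'):
    hsv=cv2.cvtColor(img,cv2.COLOR_RGB2HSV); m=cv2.inRange(hsv,lo,hi)
    cs,_=cv2.findContours(m,cv2.RETR_EXTERNAL,cv2.CHAIN_APPROX_NONE); out=[]
    for c in cs:
        a=cv2.contourArea(c)
        if a<amin: continue
        P=np.array([pt(n,q,z)[:2] for q in c.reshape(-1,2)])
        ce,r=circ(P); M=cv2.moments(c); out.append((M['m10']/M['m00'],M['m01']/M['m00'],a,ce,r))
    return out
def R(yaw):  # tool down, jaws (tool y) along direction yaw (deg) in world xy
    a=np.radians(yaw); y=np.array([np.cos(a),np.sin(a),0]); z=np.array([0,0,-1.]); return np.c_[np.cross(y,z),y,z]
def t(): return round(sensors.get_obs()['time_s'],1)
def snap(name,n='top'):
    im=camera(n); cv2.imwrite(f'pics/{name}.png',im[:,:,::-1]); return im
E
python3 - <<'E'
from h import *
im=cv2.imread('pics/top0.png')[:,:,::-1].copy()
for z in (0,.016,.168):
  print(z)
  for b in blobs(im,z):
    if 150<b[0]<520 and b[1]<345 and b[1]>140: print(np.round(b[:3],0),np.round(b[3],4),round(b[4],4))
# bystanders rough
for nm,uv,z in (('greenL',(174,270),.054),('greenR',(309,305),.054),('brown',(264,304),.054),('rinse',(177,206),.11),('dropper',(487,195),.09),('tape',(445,312),.025)): print(nm,pt('top',uv,z))
for uv in [(247,202),(299,197),(350,192),(401,188)]: print(pt('top',uv,0))
E
```

```text
0Traceback (most recent call last):
  File "<stdin>", line 5, in <module>
  File "h.py", line 25, in blobs
    P=np.array([pt(n,q,z)[:2] for q in c.reshape(-1,2)])
                ~~^^^^^^^
  File "h.py", line 7, in pt
    o,d=ray(n,uv); return o+d*(z-o[2])/d[2]
        ~~~^^^^^^
  File "h.py", line 4, in ray
    i=camera_info(n); p=cv2.undistortPoints(np.array([[uv]],float),np.array(i['K']),np.array(i['D']))[0,0]
ValueError: time passes only in moves, steps and waits
```

```bash
python3 - <<'E'
s=open('h.py').read()
a=s.index('def ray'); b=s.index('def cfit')
s=s[:a]+'''_C={}
def info(n):
    if n not in _C: _C[n]={k:np.array(v,float) for k,v in camera_info(n).items() if k in('K','D','T')}
    return _C[n]
def pts(n,uv,z):
    i=info(n); p=cv2.undistortPoints(np.array(uv,float).reshape(-1,1,2),i['K'],i['D']).reshape(-1,2)
    T=i['T']; d=np.c_[p,np.ones(len(p))]@T[:3,:3].T; return T[:3,3]+d*((z-T[2,3])/d[:,2])[:,None]
def pt(n,uv,z): return pts(n,[uv],z)[0]
def px(n,P):
    i=info(n); T=np.linalg.inv(i['T']); r=cv2.Rodrigues(T[:3,:3])[0]
    return cv2.projectPoints(np.array(P,float).reshape(-1,1,3),r,T[:3,3],i['K'],i['D'])[0].reshape(-1,2)
'''+s[b:]
s=s.replace("P=np.array([pt(n,q,z)[:2] for q in c.reshape(-1,2)])","P=pts(n,c,z)[:,:2]")
open('h.py','w').write(s)
E
python3 - <<'E'
from h import *
im=cv2.imread('pics/top0.png')[:,:,::-1].copy()
for z in (0,.016,.168):
  print(z)
  for b in blobs(im,z):
    if 150<b[0]<520 and b[1]<345 and b[1]>140: print(np.round(b[:3],0),np.round(b[3],4),round(b[4],4))
for nm,uv,z in (('greenL',(174,270),.054),('greenR',(309,305),.054),('brown',(264,304),.054),('rinse',(177,206),.11),('dropper',(487,195),.09),('tape',(445,312),.025)): print(nm,pt('top',uv,z))
for uv in [(247,202),(299,197),(350,192),(401,188)]: print(pt('top',uv,0))
E
```

```text
0
[449. 265. 867.] [ 0.4275 -0.2752] 0.0402
[208. 261. 698.] [0.4523 0.3044] 0.0384
[333. 255. 849.] [0.4587 0.0026] 0.0395
[275. 254. 840.] [0.4646 0.1421] 0.0395
[176. 212. 590.] [0.5744 0.3826] 0.0368
[  324.   195. 10394.] [0.6131 0.0222] 0.1782
[478. 150. 234.] [ 0.7191 -0.3583] 0.0278
0.016
[449. 265. 867.] [ 0.4262 -0.2723] 0.0398
[208. 261. 698.] [0.4507 0.3009] 0.038
[333. 255. 849.] [0.457  0.0025] 0.0391
[275. 254. 840.] [0.4628 0.1404] 0.0391
[176. 212. 590.] [0.5715 0.3783] 0.0364
[  324.   195. 10394.] [0.6097 0.0219] 0.1763
[478. 150. 234.] [ 0.7146 -0.3545] 0.0275
0.168
[449. 265. 867.] [ 0.4136 -0.2446] 0.0356
[208. 261. 698.] [0.4355 0.2685] 0.034
[333. 255. 849.] [0.4412 0.0014] 0.035
[275. 254. 840.] [0.4464 0.1248] 0.035
[176. 212. 590.] [0.5436 0.3377] 0.0325
[  324.   195. 10394.] [0.5779 0.0187] 0.1578
[478. 150. 234.] [ 0.6718 -0.3182] 0.0246
greenL [0.42746528 0.3750826  0.054     ]
greenR [0.34011604 0.06001001 0.054     ]
brown [0.34451604 0.16353621 0.054     ]
rinse [0.56856433 0.3541084  0.11      ]
dropper [ 0.57977153 -0.35475662  0.09      ]
tape [ 0.31629519 -0.25657789  0.025     ]
[0.59439998 0.20916891 0.        ]
[0.60312886 0.08198901 0.        ]
[ 0.61223314 -0.04207857  0.        ]
[ 0.61922939 -0.16639353  0.        ]
```

Ring spacing comes out at 0.125 m and dish radius at 0.039–0.040, so both match the given sizes. Next I'll move the arm to see what it was hiding.

```bash
python3 - <<'E'
from h import *
bot.movep([0.426,-0.272,0.20],R(0)); print(t(),sensors.get_obs()['qpos'])
im=snap('top1'); im2=snap('side1','side')
c=im[235:295,170:240]; cv2.imwrite('pics/stk.png',cv2.resize(c,None,fx=8,fy=8,interpolation=cv2.INTER_CUBIC)[:,:,::-1])
E
```

```text
1.5 [-4.01232789e+01  2.06943549e+01  1.07951089e+02 -6.56766212e-03
  5.13263329e+01 -4.00203065e+01]
```

View pics/top1.png

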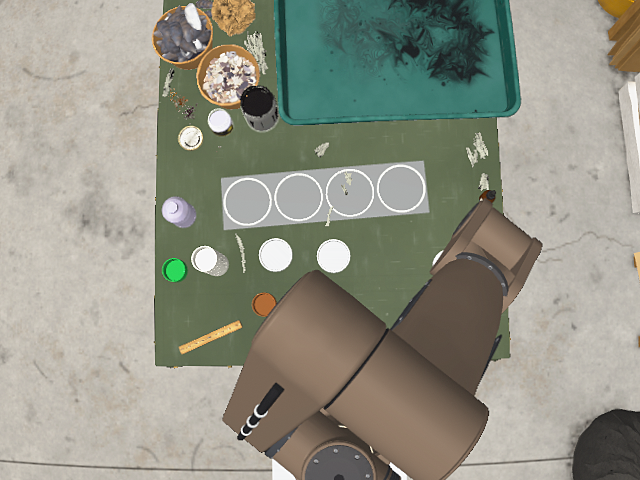

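View pics/stk.png

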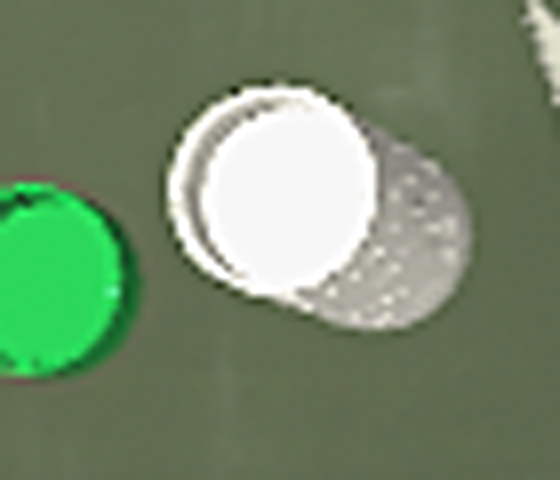

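View pics/side1.png

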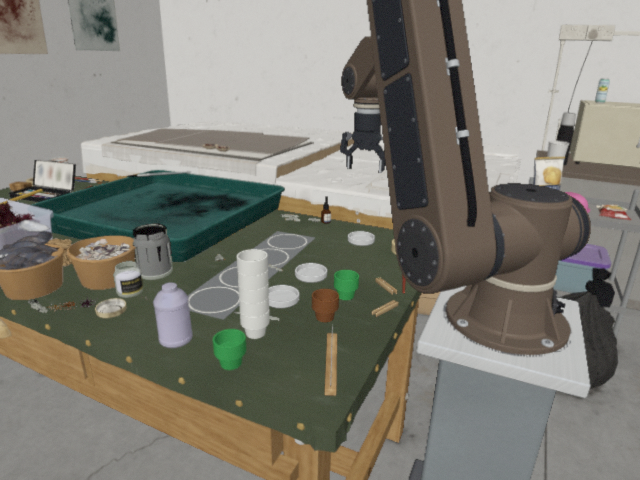

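The arm no longer hides the board area and there are still only three dishes. In the crop the top rim spans (168–378, 85–298), which puts its centre at about pixel (204,259). Now I'll check the stack across both views and slide dish 3.

```bash
python3 - <<'E'
from h import *
s=pt('top',(203.7,258.6),.168); print('stack',s)
# cross-check with side: project rim circle
a=np.linspace(0,6.28,60); q=px('side',np.c_[s[0]+.028*np.cos(a),s[1]+.028*np.sin(a),0*a+.168]); print('pred side rim',q.min(0),q.max(0))
im=cv2.imread('pics/side0.png'); c=im[240:345,220:290]; cv2.imwrite('pics/stkside.png',cv2.resize(c,None,fx=5,fy=5,interpolation=cv2.INTER_CUBIC))
g=cv2.cvtColor(im,cv2.COLOR_BGR2GRAY); 
for r in (262,268,275): print(r,g[r,230:280])
def slide(d,m,gap=.030,z=.0065):
    d=np.r_[d[:2]]; m=np.r_[m[:2]]
    bot.move_gripper(gap)
    bot.movep([*d,.06],R(0))
    print('touch',bot.servo_line([*d,z],speed=.05,force_limit=8),sensors.get_obs()['tool_pos'])
    u=(m-d)/np.linalg.norm(m-d)
    print('stopped',bot.servo_line([*(m),z],speed=.07,force_limit=30),sensors.get_obs()['contact_force'],t())
    bot.servo_line([*m,.08],speed=.12)
M=np.array([pt('top',u,0)[:2] for u in [(247,202),(299,197),(350,192),(401,188)]])
slide([.4262,-.2723],M[3])
bot.movep([.5,-.05,.25],R(0))
im=snap('top2'); print(t())
for b in blobs(im,.016): 
    if b[1]>140 and b[1]<345 and 150<b[0]<520:print(np.round(b[:3],0),np.round(b[3],4),round(b[4],4))
E
```

```text
stack [0.44083818 0.2788003  0.168     ]
pred side rim [237.32087902 249.53156517] [268.30376625 262.13993611]
262 [ 69  69  71  89 100 110 117 155 172 179 185 187 191 191 195 196 196 196
 198 196 196 197 196 194 194 189 185 184 182 180 175 172 168 161 153 144
 137 125 113 110 107 108 110 108 110 108 108 109 111 112]
268 [161 153 147 132 122 123 123 143 168 178 185 187 190 193 194 193 195 195
 195 194 192 192 190 190 188 185 184 181 179 177 172 167 163 159 150 144
 135 129 114 107 111 116 117 120 118 120 141 138 133 121]
275 [108 109 107 110 107 110 109 115 157 175 179 185 189 197 201 198 195 192
 189 192 192 190 188 187 185 181 185 198 195 182 176 179 173 165 154 149
 138 134 115 109 110 107  98  81  72  67  67  68  69  69]
touch False [ 0.4263148  -0.27240282  0.0067604 ]
stopped False [-1.16041611 -0.6665512   1.22511721] 7.3
9.0
[208. 261. 719.] [0.4516 0.3001] 0.0387
[275. 254. 848.] [0.4628 0.1404] 0.0392
[177. 212. 634.] [0.5717 0.3779] 0.0368
[ 271.  199. 4942.] [0.6254 0.1522] 0.1171
[ 410.  184. 1297.] [ 0.6168 -0.1571] 0.0748
[478. 150. 244.] [ 0.7142 -0.3542] 0.0279
```

View pics/top2.png

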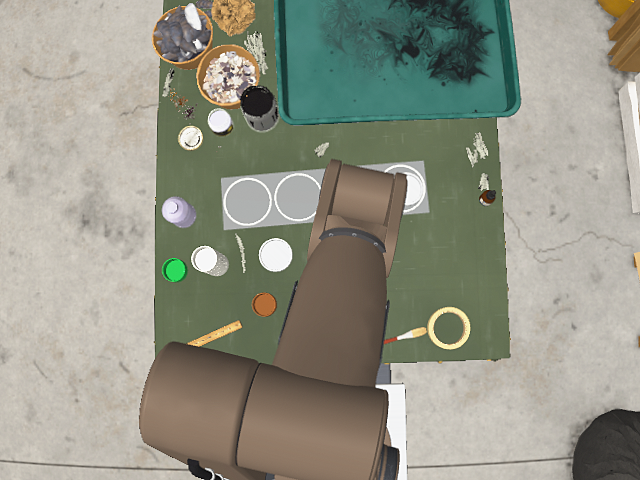

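View pics/stkside.png

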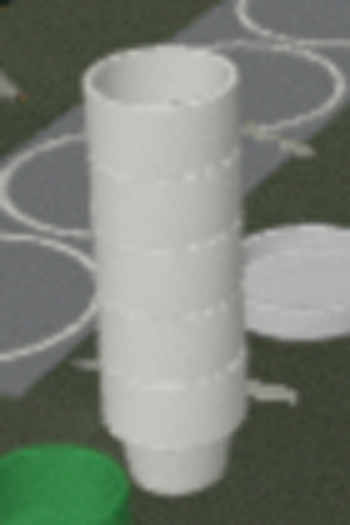

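The side rim is observed at columns 236.8–267.8 against 237.3–268.3 predicted, so the stack position holds to about 1 mm. The stack has five collars, and no fourth dish appears next to the tape. Dish 3 is in ring 4. Now the other two.

```bash
cat >> h.py <<'E'
M=np.array([pt('top',u,0)[:2] for u in [(247,202),(299,197),(350,192),(401,188)]])
STK=np.array([.4412,.2789])
def slide(d,m,gap=.030,z=.0065,over=.004):
    d=np.array(d[:2]); m=np.array(m[:2]); u=(m-d)/np.linalg.norm(m-d); e=m+over*u
    bot.movep([*d,.06],R(0))
    bot.move_gripper(gap)
    print('touch',bot.servo_line([*d,z],speed=.05,force_limit=8))
    print('stopped',bot.servo_line([*e,z],speed=.07,force_limit=30),np.round(sensors.get_obs()['contact_force'],1))
    bot.servo_line([*(m-.002*u),z],speed=.05)
    bot.servo_line([*(m-.002*u),.08],speed=.15)
def white(im,z=.016):
    for b in blobs(im,z):
        if 140<b[1]<345 and 150<b[0]<520: print(np.round(b[:3],0),np.round(b[3],4),round(b[4],4))
E
python3 - <<'E'
from h import *
slide([.457,.0025],M[2]); slide([.4628,.1404],M[1])
bot.movep([.45,.2,.32],R(0)); im=snap('top3'); print(t()); white(im)
c=im[150:240,210:440]; cv2.imwrite('pics/top3c.png',cv2.resize(c,None,fx=3,fy=3)[:,:,::-1])
E
```

```text
touch False
stopped False [-1.3  0.6  0.7]
touch False
stopped False [-0.5  1.   0.5]
21.6
[ 331.  194. 9661.] [0.6844 0.0114] 0.2021
[478. 150. 235.] [ 0.7148 -0.3546] 0.0275
```

View pics/top3.png

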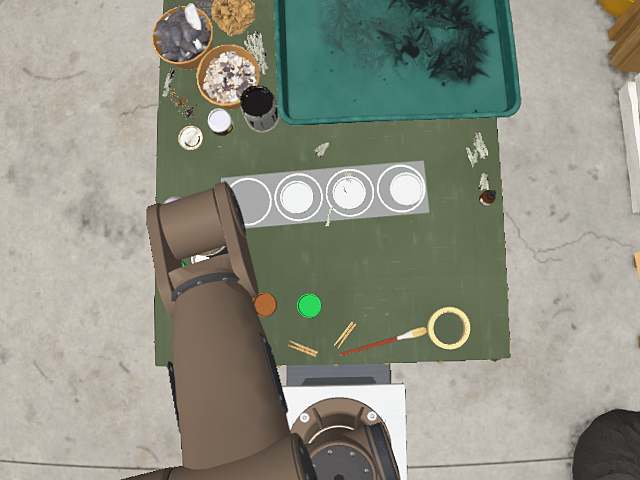

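View pics/top3c.png

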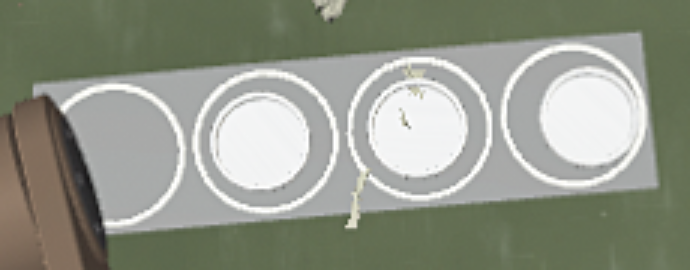

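Dishes 1 and 2 sit in rings 2 and 3, well centred. Dish 3 lies near the right edge of ring 4 (dish at about (406,189), ring centre (401,188)), because it lagged sideways. I'll drag it toward +y with the jaws turned along y.

```bash
cat >> h.py <<'E'
def indish(im,uv,z=.016):
    # dish disc near pixel: brighter than ring board, cropped to small window, eroded from ring by connected component at bright level
    u,v=map(int,uv); w=im[v-24:v+24,u-24:u+24]; g=w.min(2); 
    m=(g>215).astype(np.uint8); m=cv2.morphologyEx(m,cv2.MORPH_OPEN,np.ones((7,7),np.uint8))
    cs,_=cv2.findContours(m,cv2.RETR_EXTERNAL,cv2.CHAIN_APPROX_NONE)
    if not cs: return None
    c=max(cs,key=cv2.contourArea); P=pts('top',c.reshape(-1,2)+[u-24,v-24],z)[:,:2]; return circ(P)
E
python3 - <<'E'
from h import *
im=cv2.imread('pics/top3.png')[:,:,::-1].copy()
for k,uv in ((1,(297,197)),(2,(348,193)),(3,(405,189))):
    r=indish(im,uv); print(k,r,M[k],(r[0]-M[k])*1000 if r else '')
E
```

```text
1 (array([0.59898974, 0.08514007]), np.float64(0.03488947258771665)) [0.60312886 0.08198901] [-4.13912258  3.15105669]
2 (array([ 0.60468751, -0.03901435]), np.float64(0.0353358976912382)) [ 0.61223314 -0.04207857] [-7.54562554  3.06422815]
3 (array([ 0.61092983, -0.17590852]), np.float64(0.03568472322891445)) [ 0.61922939 -0.16639353] [-8.29956343 -9.51498414]
```

```bash
python3 - <<'E'
from h import *
im=camera('top'); d=indish(im,(405,189),.004)[0]; print(d)
bot.movep([.5,0,.25],R(0)); bot.movep([*d,.08],R(90))
bot.move_gripper(.034); print(bot.servo_line([*d,.007],speed=.05,force_limit=8))
e=M[3]+[.004,.004]; print(bot.servo_line([*e,.007],speed=.05,force_limit=30), sensors.get_obs()['contact_force'])
bot.servo_line([*(e-[.004,.004]),.007],speed=.05)
bot.servo_line([*(e-[.004,.004]),.10],speed=.15)
bot.move_gripper(.085)
bot.movep([*STK,.26],R(0)); im=snap('top4'); print(t())
for k,uv in ((1,(297,197)),(2,(348,193)),(3,(403,188))):
    r=indish(im,uv,.004); print(k,(r[0]-M[k])*1000,r[1])
c=im[150:240,210:440]; cv2.imwrite('pics/top4c.png',cv2.resize(c,None,fx=3,fy=3)[:,:,::-1])
E
```

```text
[ 0.61345452 -0.17729829]
False
False [-0.39273595 -1.0933007  -1.10167599]
30.1
1 [-2.62694389  4.39689798] 0.035655827668618106
2 [-5.02727819  2.77934827] 0.03566047265673134
3 [-0.9872766  -0.22360129] 0.03652821324691692
```

View pics/top4c.png

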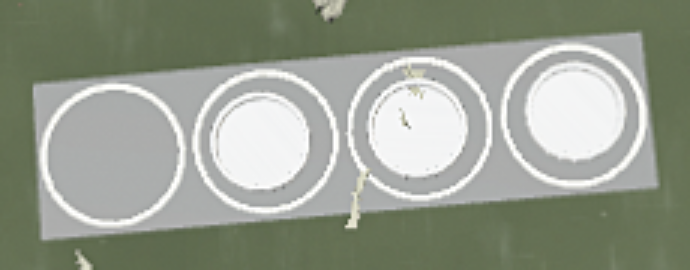

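All three dishes are well inside their rings. Next I'll descend on the top cup and check the fingertip height in the side view before closing.

```bash
python3 - <<'E'
from h import *
print(bot.servo_line([*STK,.168-.0295],speed=.06,force_limit=5),sensors.get_obs()['tool_pos'],sensors.get_obs()['finger_gap'])
im=snap('s5','side'); c=im[200:345,200:310]; cv2.imwrite('pics/s5c.png',cv2.resize(c,None,fx=5,fy=5,interpolation=cv2.INTER_CUBIC)[:600,:,::-1])
E
```

```text
False [0.44130345 0.27893646 0.13872391] 0.08519068401921202
```

View pics/s5c.png

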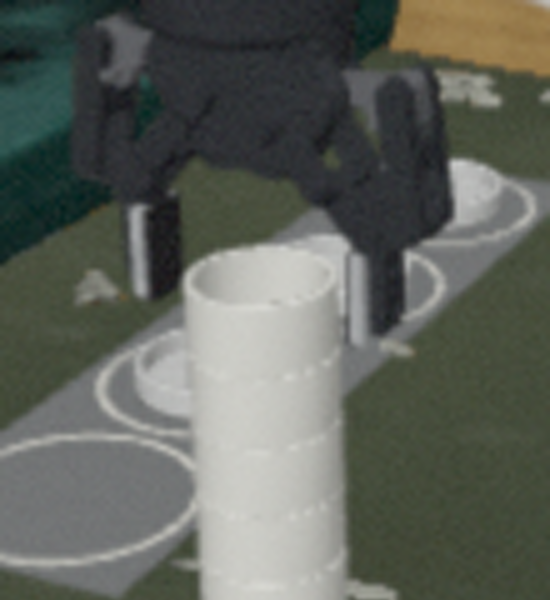

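The fingers straddle the rim, with the tips above the first seam at crop y≈375. Now I'll close, lift slowly and look.

```bash
python3 - <<'E'
from h import *
bot.move_gripper(0.03); o=sensors.get_obs(); print(o['finger_gap'],np.round(o['contact_force'],1))
im=snap('s6','side'); a=im[200:320,200:310]
z=.168-.0295
print(bot.servo_line([*STK,z+.045],speed=.04)); o=sensors.get_obs(); print(o['finger_gap'],np.round(o['contact_force'],1),t())
im=snap('s7','side'); b=im[200:320,200:310]
cv2.imwrite('pics/s67.png',cv2.resize(np.hstack([a,b]),None,fx=3.6,fy=3.6,interpolation=cv2.INTER_CUBIC)[:,:,::-1])
E
```

```text
0.05472208386960672 [-0.4 -0.4  5.6]
False
0.05478159385474324 [ 0.2 -0.2 -0.7] 34.1
```

View pics/s67.png

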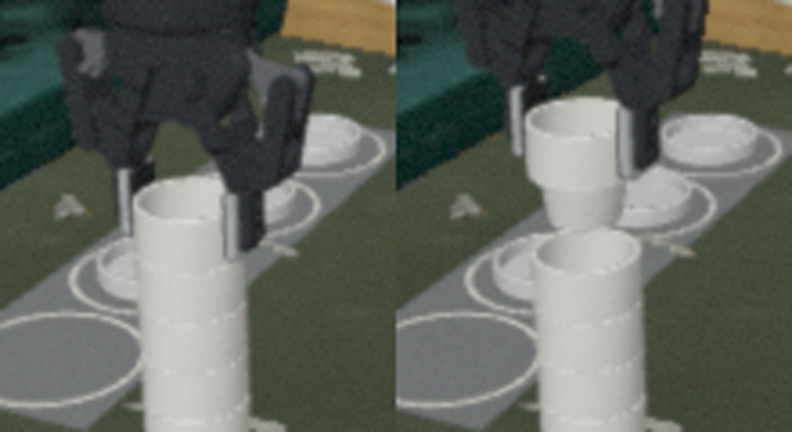

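Only the top cup came up, and the stack below is still in place. Next it goes into the ring 4 dish.

```bash
cat >> h.py <<'E'
def place(d):
    o=sensors.get_obs()['tool_pos']; bot.servo_line([o[0],o[1],.27],speed=.15)
    bot.movep([*d,.20],R(0)); print('held gap',sensors.get_obs()['finger_gap'])
    bot.servo_line([*d,.045],speed=.12)
    print('contact',bot.servo_line([*d,.0265],speed=.03,force_limit=5),sensors.get_obs()['tool_pos'][2],t())
    bot.move_gripper(.085); bot.servo_line([*d,.13],speed=.12)
def pick(rim):
    z=rim-.0295
    bot.movep([*STK,rim+.07],R(0)); print('hit',bot.servo_line([*STK,z],speed=.08,force_limit=5))
    bot.move_gripper(.03); print('gap',sensors.get_obs()['finger_gap'])
    bot.servo_line([*STK,z+.045],speed=.04); print(np.round(sensors.get_obs()['contact_force'],1),t())
E
python3 - <<'E'
from h import *
place(M[3]+[-.001,0])
bot.movep([.44,.2,.28],R(0)); im=snap('top8'); 
for k,uv in ((1,(297,197)),(2,(348,193))):
    r=indish(im,uv,.004); print(k,(r[0]-M[k])*1000,r[1])
im2=snap('side8','side')
c=im[150:240,210:440]; e=im2[200:320,200:430]; cv2.imwrite('pics/c8.png',cv2.resize(np.vstack([c,e]),None,fx=2.8,fy=2.8)[:,:,::-1]); print(t())
E
```

```text
held gap 0.054665675522556655
contact True 0.029176017548643768 38.6
1 [-1.77525662  3.96050573] 0.035151664343899464
2 [-5.07264686  2.80835954] 0.03562858797441333
41.7
```

View pics/c8.png

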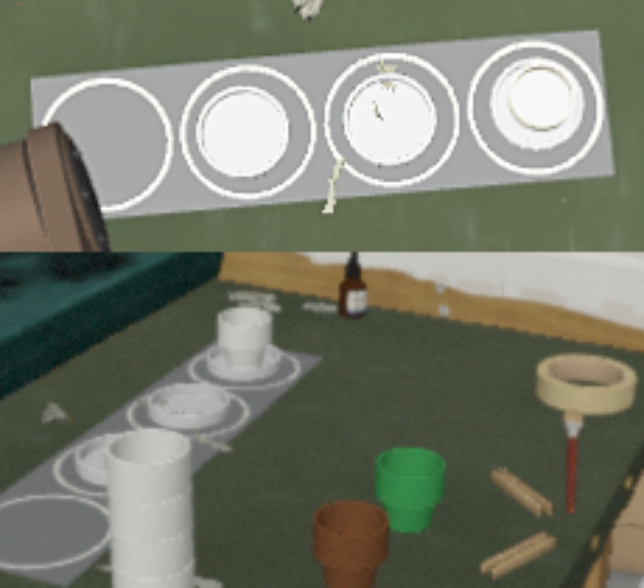

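The cup stands upright in the ring 4 dish, four cups remain in the stack, and dishes 1 and 2 haven't moved. Now the second cup (rim at 0.1395).

```bash
python3 - <<'E'
from h import *
pick(.1395)
im=snap('s9','side'); cv2.imwrite('pics/s9c.png',cv2.resize(im[200:345,190:320],None,fx=4,fy=4,interpolation=cv2.INTER_CUBIC)[:,:,::-1])
im=camera('top')
for k,uv in ((1,(297,197)),(2,(348,193))):
    r=indish(im,uv,.004); print(k,(r[0]-M[k])*1000 if r else None)
E
```

```text
hit False
gap 0.05508791041202881
[-0.4 -0.8 -0.1] 45.2
1 [-2.56150441  4.34936484]
2 [-5.07264686  2.80835954]
```

View pics/s9c.png

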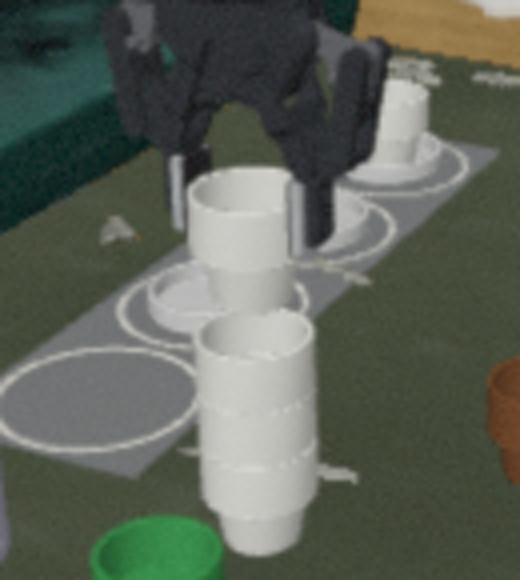

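Only the top cup lifted and three remain nested. It goes into the ring 3 dish, then I'll recheck.

```bash
python3 - <<'E'
from h import *
place(M[2]+[-.005,.0028])
bot.movep([.44,.2,.28],R(0)); im=snap('top10'); im2=snap('side10','side')
r=indish(im,(297,197),.004); print((r[0]-M[1])*1000)
c=im[150:240,210:440]; e=im2[200:320,200:430]; cv2.imwrite('pics/c10.png',cv2.resize(np.vstack([c,e]),None,fx=2.8,fy=2.8)[:,:,::-1]); print(t())
E
```

```text
held gap 0.054772529766981284
contact True 0.02936671257138683 49.6
[-1.77525662  3.96050573]
52.3
```

View pics/c10.png

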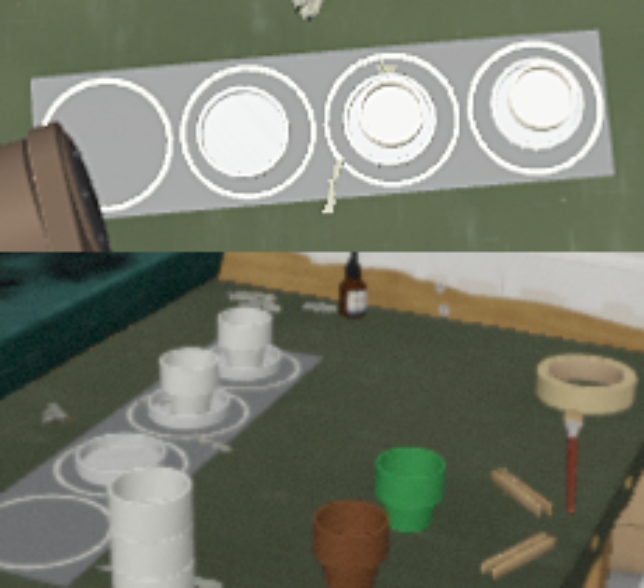

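Two cups are standing upright in their dishes. Now the third.

```bash
python3 - <<'E'
from h import *
pick(.111)
im=snap('s11','side'); cv2.imwrite('pics/s11c.png',cv2.resize(im[200:345,190:320],None,fx=4,fy=4,interpolation=cv2.INTER_CUBIC)[:,:,::-1])
im=camera('top'); r=indish(im,(297,197),.004); print((r[0]-M[1])*1000 if r else None)
E
```

```text
hit False
gap 0.05446680614224189
[ 0.3 -0.4 -0.1] 56.0
[-2.5611563   4.34918474]
```

View pics/s11c.png

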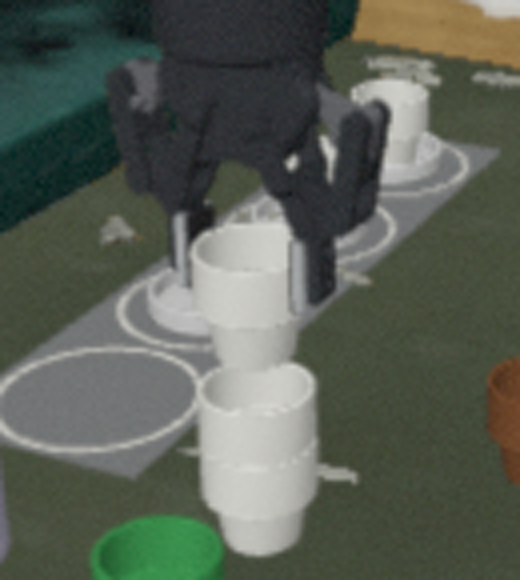

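Two cups stay nested. The third goes into the ring 2 dish, then the arm clears so I can do the final checks.

```bash
python3 - <<'E'
from h import *
place(M[1]+[-.0025,.0043])
o=sensors.get_obs()['tool_pos']; bot.servo_line([o[0],o[1],.28],speed=.15)
bot.movep([.35,-.35,.3],R(-45)); bot.hold(2)
im=snap('top12'); im2=snap('side12','side'); print(t())
c=im[150:285,150:500]; cv2.imwrite('pics/c12.png',cv2.resize(c,None,fx=2.2,fy=2.2)[:,:,::-1])
e=im2[200:380,140:430]; cv2.imwrite('pics/e12.png',cv2.resize(e,None,fx=2.7,fy=2.7)[:,:,::-1])
E
```

```text
held gap 0.05443217818058049
contact True 0.02936221716609137 60.2
66.7
```

View pics/c12.png

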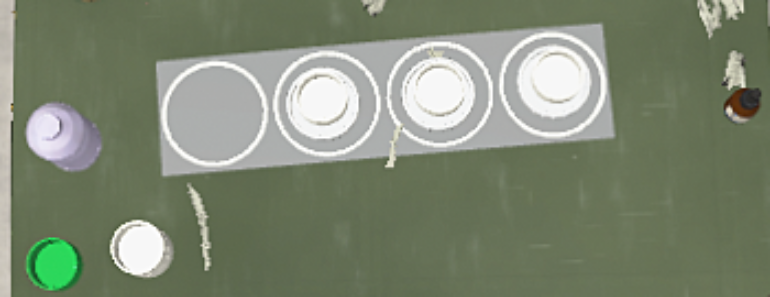

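View pics/e12.png

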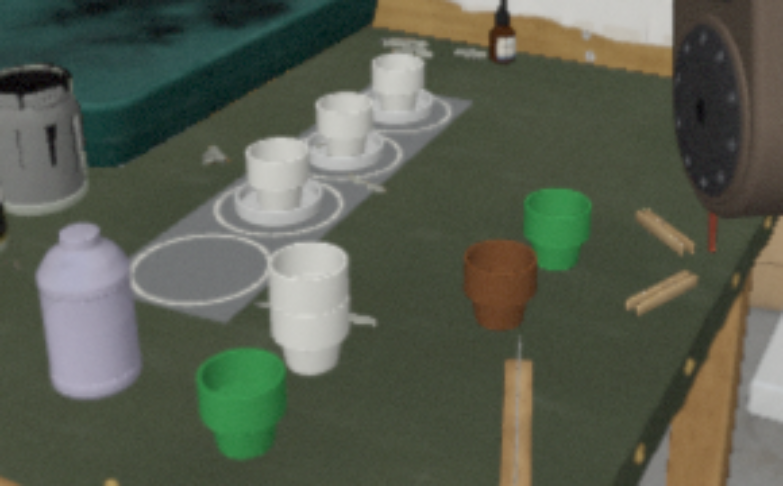

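```bash
python3 - <<'E'
from h import *
a=camera('top'); b=cv2.imread('pics/top12.png')[:,:,::-1]
print('changed px',int((cv2.absdiff(a,b.copy())[150:285,150:500].max(2)>40).sum()),t())
print(sign_off())
E
```

```text
changed px 0 66.7
the job is handed in; nothing more can be done
None
```

The ink stations are set out and I've handed the job in at 66.7 s. There were three dishes, now in rings 2, 3 and 4 of the board, each with one white cup standing upright in it.

- **Dishes:** I slid each one along the bench with the fingers inside it. The first dish ended close to the edge of ring 4, so I dragged it back to the middle. Before the cups went in, the dishes lay about 1–6 mm from the ring centres, within the 15.5 mm allowed. After that I checked them only by eye.
- **Cups:** I lifted cups 1 to 3 one at a time, and side pictures showed only the top cup coming up each time. Cups 4 and 5 are still nested where the stack stood.
- **Final checks:** The last top and side pictures show all three cups upright and each dish wholly inside its ring. The rinse bottle, dropper and look-alike cups appear unmoved, and the tape did in the picture after the second cup. It was outside the last close-ups, but the arm never worked near it. The board area did not change in the top view just before hand-in. I noticed no knock to any dish, and no check failed after the ring 4 correction.

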